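# Last potato into the slow cooker, lid on

### The job

Put the last potato from the green chopping board into the red slow cooker with the others, then close the cooker with its own glass lid (the one with the black knob), seated level and centred on the rim. Leave the steel pot lid lying where it is.

Things in the scene. Friction and masses are not known exactly. Their poses are not given: they have to be found in the camera images.
- cooker: round slow cooker, red shell 188 mm across, white crock, fixed, open at the top. Origin: centre of its underside, on the table; z up. Rim 150 mm above the table, mouth 148 mm across. Three fixed potatoes inside reach up to 67 mm above the table, with room for one more below the rim. Black handles along its own +y and -y reach 114 mm from the axis; dial on its -x side
- lid: the cooker's loose clear-glass lid, steel rim, 170 mm across, 0.3 kg, lying right way up on the table. Origin: centre of its underside; z up. Its tapered plug (112 to 138 mm across, 8 mm high) drops into the mouth; seated, the origin is 142 mm above the cooker's underside. Round upright black knob in the middle, 30 mm in diameter, 23 to 51 mm above the origin
- potato: loose light-brown potato, 78 mm long (own x), 56 mm wide (own y), 48 mm high (own z), 0.13 kg, on a green chopping board 250 x 170 x 15 mm. Origin: its middle, 39 mm above the table at the start. A red-purple onion, 70 mm across and 70 mm high, lies on the same board, over 100 mm away centre to centre
- pot_lid: the other lid, not to be used: loose stainless-steel pot lid with a dark bow handle, 140 mm across, 40 mm high, lying on the table 170 to 230 mm nearer to or farther from the robot than the glass lid. Origin: centre of its underside; z up
There are look-alikes about, which are no part of the job. What is shaped like the lid but blue is not meant.

How it is judged:
By the outcome, as a careful person would: the job done as asked, in the order asked, and still so for the second after the job is handed in, with the robot touching nothing.
It also fails if it takes over 54 s, if anything falls off the work surface, if the arm or the gripper's body presses on something with over 40 N, if the wrist force passes 120 N, or if a joint passes its speed limit or range.

### The arm

A 6-joint arm with a two-finger parallel gripper is mounted at the origin on the work surface. World frame = base frame: x ahead of the robot, y to its left, z up, the work surface at z = 0. Lengths are in mm, angles in rad, forces in N, time in s.
With the tool pointing down it reaches from about 375 to 750 mm from the base axis. Payload 9 kg.
Tool frame: the origin (TCP) lies between the finger pads; the fingertips stand 25 mm ahead of it and the grasp point (between the pads) lies 6 mm ahead of it (tip_extent is the distance from the TCP to the fingertips, in mm); z points along the fingers, y is the line along which they close (so a half turn about z gives the same grasp; the last joint's range is limited). The gripper opens to 85 mm and grips with 20 to 120 N. Pads are 22 mm wide; open, the fingers measure 114 mm over their backs; the gripper's body (76 mm by 85 mm) begins 54 mm behind the grasp point. The pads swing forward as they close: fully open they stand 13 mm farther back than shut.
Start: joints at [-1.332, 0.104, 0.097, 1.564, 0, 1.353], TCP at [264.661, -538.506, 256.331] pointing down, gripper open.
Joint ranges: [-2.99, 2.99], [-0.84, 1.86], [-1.1, 1.16], [-1.84, 2.11], [-1.51, 1.56], [-3.14, 3.14]. Speed limits (rad/s): [2.22, 2.22, 2.57, 3.14, 3.14, 3.14].

### API

Orientations are given as [roll, pitch, yaw] about the fixed x, y, z axes, in that order (R = Rz(yaw) Ry(pitch) Rx(roll)).
In Python, from bench import read_state, get_image, job_done, tip_extent gives the robot as it stands.
- The arm moves only by the tool jog_arm, never from a script. Its argument "targets" is a list that holds one entry, the list of rows, each a list of 5 numbers: the opening, from 0 (shut) to 1 (fully open), then the shift along the tool's x, y, z in m, then the turn about the tool's z in degrees. In form: [[[claw, x, y, z, twist], ...]]. A call has 1 to 12 rows; each row is the pose to reach, as a shift and turn from the pose commanded when the call began, along the tool's axes at that moment; what a row does not reach only later rows make up. A row lasts 1/8 s, in which the tool goes at most 62.5 mm and 10.7 degrees, less where a joint would pass 70% of its speed; a pose out of reach is approached as far as the arm can. A call with a gripper value outside its range is refused whole. The fingers move at their own pace and stop on an object; "newtons" is the grip in N (left out, the last holds). Time passes only in rows, so rows that repeat a pose let the fingers close. It gives the time, the measured TCP pose, the force, the opening and the grip force at its end, in the units of the state.
- read_state(): the state, without advancing time (a new reading comes with each control period).
- get_image(name): name is "scene" or "top" or "wrist"; returns a dict with "img" (384x512x3 uint8, red, green, blue), "fx", "fy", "cx", "cy" (pixels), "rvec" (rotation vector, rad) and "tvec" (3), from world to camera coordinates, as OpenCV has them; the wrist camera has in their place "tool_from_camera" (4x4, takes a point from camera to tool coordinates, whose origin is the TCP and whose axes are the flange's). Camera axes: x right, y down, z forward; pixel columns grow to the right and rows downward; lengths in mm; the calibration is good to about 2 mm. A picture is of the moment at which its call begins: read the wrist's pose just before it. There is no depth.
- job_done(): hands the job in; it is judged then, once.
The state is a dict: "time": time; "joints": joint angles; "joint_vel": joint speeds; "effort": joint torques, N m; "eef_pos": TCP position; "eef_rot": TCP orientation; "wrist_force": force on the tool from outside, world axes, zero at the start; "torque": the same for the moment, N m; "finger_gap": finger opening in mm; "gripper_force": force on a finger pad.
Only numpy, scipy, OpenCV 4.12 (cv2) and the standard library are available. Lean on these libraries where they do the work, as an engineer would, in place of code of your own. Each camera call takes 0.05 s, during which the arm holds its last target. There are 200 camera calls.

## Working session

There is one attempt and no reset: what is moved stays moved. The work goes in short steps, Python scripts to look and compute and a tool call to move; the robot and the scene stay as the last step left them, time stands still between calls to the robot, and variables do not carry over. Pictures are saved under pics/ and viewed, at most 10 in all, crops included, and the job is handed in when it is done.

Besides the shell and the picture viewer there is one more tool, called after "Call:" as name(argument=value, ...) on one line, values as JSON. jog_arm: Moves the arm, as the interface text tells. Its arguments: {"type":"object","properties":{"targets":{"type":"array"},"newtons":{"type":"number"}},"required":["targets"]}

```bash
ls; mkdir -p pics; cat > h.py <<'E'
import numpy as np, cv2
from bench import read_state, get_image, job_done, tip_extent
def ray(c,u,v):
    R=cv2.Rodrigues(np.array(c["rvec"],float))[0]; t=np.array(c["tvec"],float).ravel()
    d=R.T@np.array([(u-c["cx"])/c["fx"],(v-c["cy"])/c["fy"],1.]); return -R.T@t,d
def onz(c,u,v,z):
    o,d=ray(c,u,v); return o+d*(z-o[2])/d[2]
def proj(c,P):
    R=cv2.Rodrigues(np.array(c["rvec"],float))[0]; p=R@np.array(P,float)+np.array(c["tvec"],float).ravel()
    return c["fx"]*p[0]/p[2]+c["cx"],c["fy"]*p[1]/p[2]+c["cy"]
E
python3 - <<'E'
from h import *
import pickle
s=read_state(); print(s["time"],s["eef_pos"],s["eef_rot"],tip_extent if not callable(tip_extent) else tip_extent())
for n in("top","scene"):
    c=get_image(n); pickle.dump(c,open(n+".pkl","wb"))
    cv2.imwrite(f"pics/{n}0.png",cv2.resize(c["img"][:,:,::-1],(768,576),interpolation=cv2.INTER_CUBIC))
    print(n,ray(c,256,192),c["fx"])
E
```

```text
pics
0.0 [ 264.57564302 -538.17177359  255.50963997] [-3.14025341e+00 -3.21460207e-04  4.56774712e-01] 25.0
top (array([407.08917996,   7.50961655, 985.19833542]), array([ 0.05854605,  0.01672675, -0.99825525])) 403.6828779484284
scene (array([948.52701494, -84.60588523, 900.20922194]), array([-0.48804689,  0.110433  , -0.86598573])) 379.49967938712376
```

View pics/top0.png

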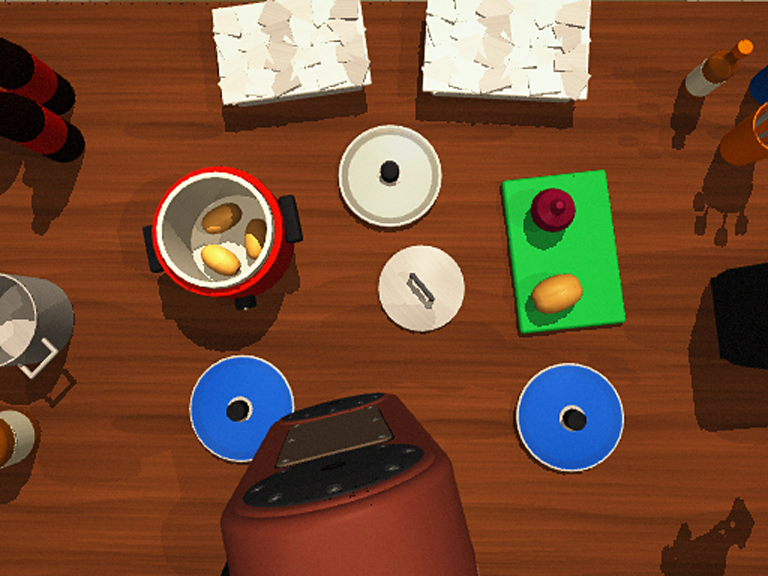

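View pics/scene0.png

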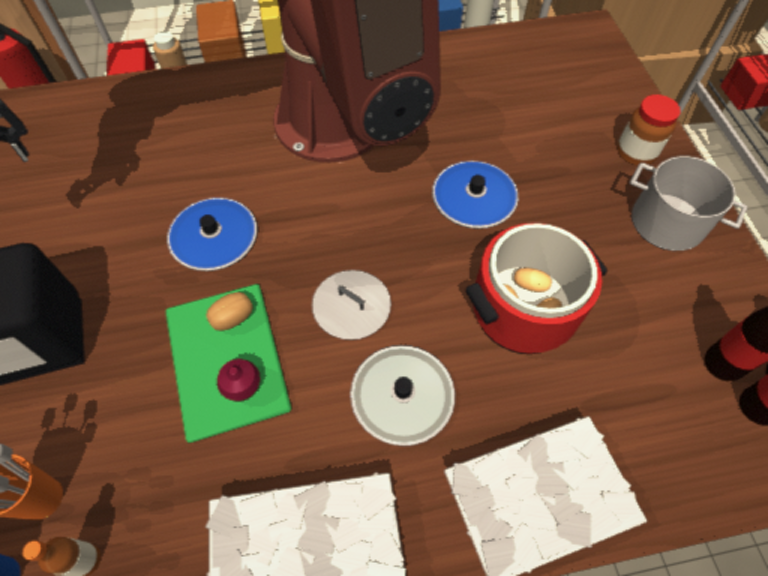

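The top view (768x576) shows four candidates for the lid:
- A pale clear disc with a steel rim and round black knob at (390,175).
- A steel disc with a bow handle at (421,288).
- Two blue discs at (242,409) and (570,417).

The first fits "glass, black knob". The bow handle makes the second the pot lid, and the blue ones are decoys. The potato is the tan one at (556,294), the onion is at (552,210), and the cooker is at (218,230).

```bash
cat > m.py <<'E'
from h import *
import pickle
T=pickle.load(open("top.pkl","rb"));S=pickle.load(open("scene.pkl","rb"))
def blobs(c,m,amin=60):
    n,l,st,ce=cv2.connectedComponentsWithStats(m.astype(np.uint8))
    return [(l==i,st[i],ce[i]) for i in range(1,n) if st[i][4]>amin]
def near(c,m,u,v,amin=30):
    return min(blobs(c,m,amin),key=lambda b:np.hypot(*(b[2]-[u,v])))
def tri(a,b):
    o1,d1=ray(T,*a);o2,d2=ray(S,*b)
    A=np.stack([d1,-d2],1);k=np.linalg.lstsq(A,o2-o1,rcond=None)[0]
    p,q=o1+k[0]*d1,o2+k[1]*d2; return (p+q)/2,np.linalg.norm(p-q)
def contour_world(b,c,z):
    k=max(cv2.findContours(b.astype(np.uint8),0,1)[0],key=len)[:,0]
    k=cv2.convexHull(k)[:,0]
    return np.array([onz(c,u,v,z)[:2] for u,v in k],np.float32)
s=2/3
for nm,c,pk in(("top",T,dict(pot=(556,294),lid=(390,175),kn=(390,171),ck=(215,232),bd=(560,250))),("scene",S,dict(pot=(230,311),lid=(403,395),kn=(403,387),ck=(545,265),bd=(220,350)))):
    h=cv2.cvtColor(c["img"],cv2.COLOR_RGB2HSV).astype(int);H,Sa,V=h[...,0],h[...,1],h[...,2]
    P=near(c,(H>8)&(H<24)&(V>130)&(Sa>90),*np.array(pk["pot"])*s)
    print(nm,"potato px",P[2]*1.5,P[1][4]); 
    w=contour_world(P[0],c,39); print("  z39 ell",cv2.fitEllipse(w), "c",onz(c,*P[2],39))
    pl=(Sa<60)&(V>120)
    L=near(c,pl,*np.array(pk["lid"])*s,500); w=contour_world(L[0],c,10); print(" lid px",L[2]*1.5,L[1][4]," z10",cv2.fitEllipse(w))
    K=near(c,(V<60),*np.array(pk["kn"])*s); print(" knob px",K[2]*1.5,K[1][4],"z40",onz(c,*K[2],40), "z51",onz(c,*K[2],51))
    C=near(c,(((H<6)|(H>174))&(Sa>150)&(V>70)),*np.array(pk["ck"])*s,500)
    W=near(c,(Sa<70)&(V>70),*np.array(pk["ck"])*s,400);w=contour_world(W[0],c,150);print(" rim z150",W[2]*1.5,W[1][4],cv2.fitEllipse(w))
    o=c["img"].copy(); 
    for b,cl in((P,(255,0,255)),(L,(255,0,0)),(K,(0,255,0)),(W,(0,0,255))): cv2.drawContours(o,cv2.findContours(b[0].astype(np.uint8),0,1)[0],-1,cl,1)
    cv2.imwrite(f"pics/{nm}_m.png",cv2.resize(o[60:240,80:440] if nm=="top" else o[140:310,100:420],None,fx=2.1,fy=2.1)[:,:,::-1])
a,b=cv2.imread("pics/top_m.png"),cv2.imread("pics/scene_m.png");wd=max(a.shape[1],b.shape[1])
cv2.imwrite("pics/crop1.png",cv2.resize(np.vstack([cv2.copyMakeBorder(x,0,0,0,wd-x.shape[1],0) for x in(a,b)]),None,fx=.8,fy=.8))
E
python3 m.py
```

```text
top potato px [557.1038961  292.08116883] 616
  z39 ell ((458.92547607421875, -245.77088928222656), (54.20970153808594, 78.74247741699219), 19.431028366088867) c [ 458.90784345 -245.84106481   39.        ]
 lid px [390.2538004  175.17630535] 3026  z10 ((649.4406127929688, 17.244091033935547), (167.71743774414062, 167.86361694335938), 65.18258666992188)
 knob px [389.11510791 171.53956835] 139 z40 [647.53716894  17.23893772  40.        ] z51 [644.73889076  17.12571013  51.        ]
 rim z150 [218.93829982 236.78199269] 1094 ((536.1361694335938, 259.1634521484375), (162.03977966308594, 166.13204956054688), 152.83526611328125)
scene potato px [228.06122449 310.20306122] 490
  z39 ell ((452.9873352050781, -245.2045440673828), (58.552040100097656, 78.65571594238281), 31.25200080871582) c [ 453.33175409 -245.28627134   39.        ]
 lid px [402.01983329 395.05446968] 3479  z10 ((645.5252685546875, 17.636394500732422), (168.78187561035156, 169.67543029785156), 75.18605041503906)
 knob px [402.80869565 387.20869565] 115 z40 [647.47786738  17.33760237  40.        ] z51 [651.32755945  16.03399119  51.        ]
 rim z150 [543.56617892 267.52826738] 3007 ((538.384765625, 258.7911376953125), (162.74102783203125, 171.4134063720703), 52.08141326904297)
```

View pics/crop1.png

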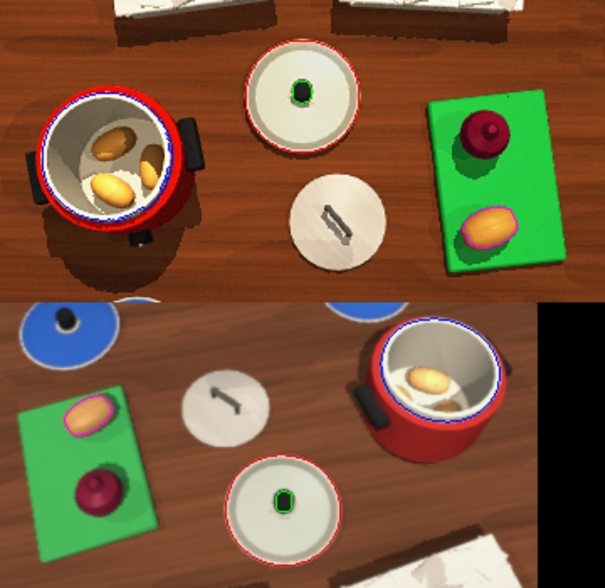

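The crop confirms it: the lid is the pale glass disc with the round black knob, at world (647.5, 17.3), and the potato contour is clean. The cooker is at about (537, 259). I'll move above the potato first.

```bash
cat > go.py <<'E'
# python3 go.py cx cy cyaw_deg  tx ty tyaw : shift (m) in tool axes (tool pointing down) and twist
import sys,numpy as np
a=list(map(float,sys.argv[1:])); y=np.radians(a[2]); dx,dy=a[3]-a[0],a[4]-a[1]
print("x %.4f y %.4f twist %.1f"%((dx*np.cos(y)+dy*np.sin(y))/1e3,(dx*np.sin(y)-dy*np.cos(y))/1e3,-(a[5]-a[2])))
E
python3 go.py 264.661 -538.506 26.16 457 -246 110
```

```text
x 0.3016 y -0.1777 twist -83.8
```

Call:
jog_arm(targets=[[[1,0.025,-0.015,0,-7],[1,0.06,-0.035,0,-16],[1,0.1,-0.06,0,-26],[1,0.145,-0.085,0,-36],[1,0.19,-0.112,0.01,-46],[1,0.23,-0.135,0.025,-56],[1,0.265,-0.156,0.04,-66],[1,0.285,-0.168,0.05,-75],[1,0.297,-0.175,0.055,-81],[1,0.3016,-0.1777,0.055,-83.8],[1,0.3016,-0.1777,0.055,-83.8],[1,0.3016,-0.1777,0.055,-83.8]]], newtons=40)

```text
time: 1.6
eef_pos: [456.8, -246.2, 201.2]
eef_rot: [-3.141, -0.0, 1.918]
wrist_force: [-0.4, -0.4, 0.9]
finger_gap: 85.6
gripper_force: 0.0
```

```bash
cat >> h.py <<'E'
from scipy.spatial.transform import Rotation as Ro
def wonz(c,s,u,v,z):
    M=np.array(c["tool_from_camera"]);R=Ro.from_euler("xyz",s["eef_rot"]).as_matrix()
    o=R@M[:3,3]+s["eef_pos"];d=R@(M[:3,:3]@np.array([(u-c["cx"])/c["fx"],(v-c["cy"])/c["fy"],1.]))
    return o+d*(z-o[2])/d[2]
E
python3 - <<'E'
from h import *
s=read_state();c=get_image("wrist");print(s["time"],s["eef_pos"],s["eef_rot"])
h=cv2.cvtColor(c["img"],cv2.COLOR_RGB2HSV).astype(int);H,Sa,V=h[...,0],h[...,1],h[...,2]
m=((H>8)&(H<24)&(V>130)&(Sa>90)).astype(np.uint8)
k=max(cv2.findContours(m,0,1)[0],key=cv2.contourArea)
o=c["img"].copy();cv2.drawContours(o,[k],-1,(255,0,255),1)
w=np.array([wonz(c,s,*p,39)[:2] for p in cv2.convexHull(k)[:,0]],np.float32)
print(cv2.fitEllipse(w),cv2.minAreaRect(w)); cv2.imwrite("pics/w1.png",o[:,:,::-1])
print(wonz(c,s,256,192,39))
E
```

```text
1.6 [ 456.7888587  -246.17798952  201.21806816] [-3.14143342e+00 -4.94764002e-05  1.91802790e+00]
((487.9577331542969, -143.927490234375), (246.6043243408203, 555.9972534179688), 68.54032135009766) ((514.0908203125, -135.75018310546875), (201.87892150878906, 468.580078125), 70.89462280273438)
[ 464.53539517 -258.65959663   39.        ]
```

View pics/w1.png

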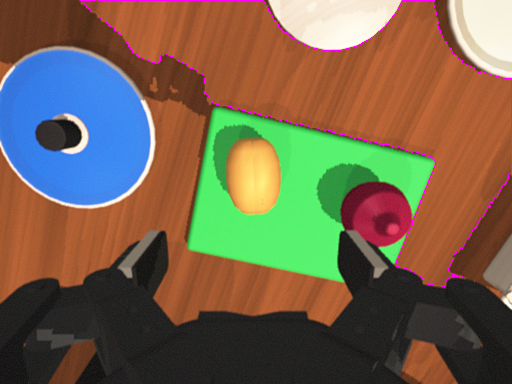

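The wrist view shows the potato at (254,176), long axis nearly upright and so across the closing line. The onion at (376,213) is clear. The mask took the wood grain, so I'll pick the potato blob by its location.

```bash
python3 - <<'E'
from h import *
s=read_state();c=get_image("wrist")
h=cv2.cvtColor(c["img"],cv2.COLOR_RGB2HSV).astype(int);H,Sa,V=h[...,0],h[...,1],h[...,2]
m=((H>8)&(H<24)&(V>130)&(Sa>90)).astype(np.uint8)
k=[k for k in cv2.findContours(m,0,1)[0] if cv2.pointPolygonTest(k,(254.,176.),False)>0 and cv2.contourArea(k)<8000][0]
w=np.array([wonz(c,s,*p,39)[:2] for p in cv2.convexHull(k)[:,0]],np.float32)
print(cv2.fitEllipse(w),cv2.minAreaRect(w))
E
python3 go.py 457 -246 110 457 -245 113
```

```text
((456.15570068359375, -244.64598083496094), (56.407142639160156, 81.74201202392578), 23.729196548461914) ((456.62408447265625, -244.69979858398438), (53.75753402709961, 77.5571517944336), 19.8927059173584)
x 0.0009 y 0.0003 twist -3.0
```

Call:
jog_arm(targets=[[[1,0.001,0,0.03,-2],[1,0.001,0,0.08,-2],[1,0.001,0,0.12,-2],[1,0.001,0,0.148,-2],[1,0.001,0,0.161,-2],[1,0.001,0,0.161,-2],[0.3,0.001,0,0.161,-2],[0.3,0.001,0,0.161,-2],[0.3,0.001,0,0.161,-2],[0.3,0.001,0,0.161,-2],[0.3,0.001,0,0.161,-2]]], newtons=40)

```text
time: 3.08
eef_pos: [457.5, -245.8, 42.1]
eef_rot: [3.141, 0.002, 1.954]
wrist_force: [-1.0, 0.6, 6.0]
finger_gap: 54.4
gripper_force: 41.1
```

```bash
python3 go.py 457 -245 112 537 259 112
```

```text
x 0.4373 y 0.2630 twist -0.0
```

Call:
jog_arm(targets=[[[0.3,0,0,-0.03,0],[0.3,0,0,-0.08,0],[0.3,0,0,-0.13,0],[0.3,0.013,0.008,-0.17,0],[0.3,0.043,0.026,-0.19,0],[0.3,0.085,0.051,-0.19,0],[0.3,0.127,0.076,-0.19,0],[0.3,0.17,0.102,-0.19,0],[0.3,0.212,0.127,-0.19,0],[0.3,0.254,0.153,-0.19,0],[0.3,0.296,0.178,-0.19,0],[0.3,0.338,0.203,-0.19,0]]])

```text
time: 4.58
eef_pos: [518.6, 146.1, 231.1]
eef_rot: [3.14, 0.001, 1.954]
wrist_force: [0.8, -1.0, -0.7]
finger_gap: 54.0
gripper_force: 42.8
```

Call:
jog_arm(targets=[[[0.3,0.037,0.023,0,0],[0.3,0.067,0.041,0,0],[0.3,0.087,0.053,0,0],[0.3,0.0973,0.059,0,0],[0.3,0.0993,0.06,0,0],[0.3,0.0993,0.06,0,0],[0.3,0.0993,0.06,0,0]]])

```text
time: 5.45
eef_pos: [537.0, 258.1, 230.4]
eef_rot: [3.141, 0.0, 1.953]
wrist_force: [0.5, 0.1, -1.4]
finger_gap: 54.2
gripper_force: 42.8
```

```bash
python3 - <<'E'
from h import *
s=read_state();c=get_image("wrist");print(s["eef_pos"])
cv2.imwrite("pics/w2.png",c["img"][:,:,::-1])
for p in((530,250,150),): pass
E
```

```text
[536.99872903 258.122214   230.43232395]
```

View pics/w2.png

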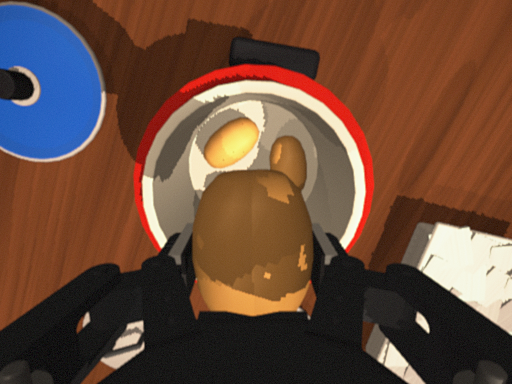

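The potato is held at (252,240) in the wrist view, centred over the crock. The other potatoes are below at (232,142) and (289,160).

Call:
jog_arm(targets=[[[0.3,0,0,0.03,0],[0.3,0,0,0.07,0],[0.3,0,0,0.1,0],[0.3,0,0,0.118,0],[0.3,0,0,0.124,0],[0.3,0,0,0.124,0],[0.85,0,0,0.124,0],[0.85,0,0,0.124,0],[0.85,0,0,0.124,0],[0.85,0,0,0.124,0]]])

```text
time: 6.75
eef_pos: [537.0, 258.9, 106.4]
eef_rot: [3.141, 0.0, 1.954]
wrist_force: [0.2, -0.3, 0.4]
finger_gap: 72.4
gripper_force: 0.0
```

Call:
jog_arm(targets=[[[0.85,0,0,-0.02,0],[0.85,0,0,-0.06,0],[0.85,0,0,-0.11,0],[0.85,0,0,-0.16,0],[0.85,0,0,-0.18,0],[0.85,0,0,-0.18,0]]])

```text
time: 7.5
eef_pos: [537.8, 259.1, 289.4]
eef_rot: [3.137, 0.001, 1.954]
wrist_force: [1.2, 0.3, -0.5]
finger_gap: 72.8
gripper_force: 0.0
```

```bash
python3 - <<'E'
from h import *
import pickle
s=read_state();c=get_image("wrist");print(s["time"],s["eef_pos"])
cv2.imwrite("pics/w3.png",c["img"][:,:,::-1])
E
python3 go.py 537 259 112 647.5 17.3 90;python3 go.py 537 259 112 647.5 17.3 0
```

```text
7.5 [537.75516121 259.09138117 289.4170951 ]
x -0.2655 y 0.0119 twist 22.0
x -0.2655 y 0.0119 twist 112.0
```

View pics/w3.png

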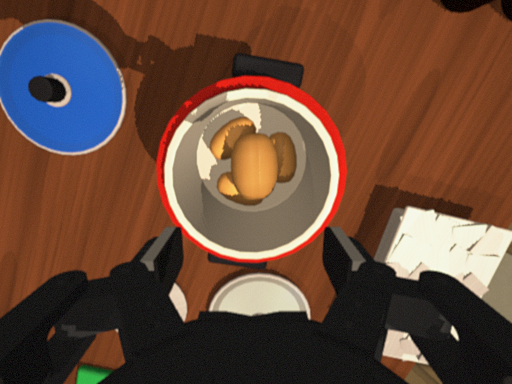

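The potato now lies flat on the others in the crock (255,167), below the rim. I'll refine the cooker centre from this picture and go above the lid.

Call:
jog_arm(targets=[[[1,-0.015,0.001,0,2],[1,-0.045,0.002,0,5],[1,-0.09,0.004,0,9],[1,-0.135,0.006,0,13],[1,-0.18,0.008,0.02,16],[1,-0.22,0.01,0.05,19],[1,-0.25,0.011,0.075,21],[1,-0.2625,0.0119,0.09,22],[1,-0.2655,0.0119,0.09,22],[1,-0.2655,0.0119,0.09,22],[1,-0.2655,0.0119,0.09,22]]])

```text
time: 8.93
eef_pos: [647.6, 18.0, 197.7]
eef_rot: [3.14, 0.0, 1.572]
wrist_force: [-0.1, 1.1, -0.2]
finger_gap: 85.3
gripper_force: 0.0
```

```bash
cat > k.py <<'E'
from h import *
s=read_state();c=get_image("wrist");print(s["time"],s["eef_pos"],s["eef_rot"])
def rim():
    im=cv2.imread("pics/w3.png");h=cv2.cvtColor(im,cv2.COLOR_BGR2HSV).astype(int)
    m=(((h[...,0]<6)|(h[...,0]>174))&(h[...,1]>150)&(h[...,2]>60)).astype(np.uint8)
    k=max(cv2.findContours(m,0,1)[0],key=cv2.contourArea)
    s0=dict(eef_pos=np.array([537.755,259.091,289.417]),eef_rot=np.array([3.137,.001,1.954]))
    kk=np.vstack([x[:,0] for x in [cv2.convexHull(k)]])
    print("red outer",cv2.fitEllipse(np.array([wonz(c,s0,*p,148)[:2] for p in kk],np.float32)))
    m2=((h[...,1]<50)&(h[...,2]>150)).astype(np.uint8);m2[:, :150]=0;m2[:,350:]=0;m2[265:]=0
    pts=cv2.convexHull(np.argwhere(m2)[:,::-1].astype(np.int32))[:,0]
    print("white outer",cv2.fitEllipse(np.array([wonz(c,s0,*p,150)[:2] for p in pts],np.float32)))
rim()
h=cv2.cvtColor(c["img"],cv2.COLOR_RGB2HSV).astype(int)
m=((h[...,1]<70)&(h[...,2]>110)).astype(np.uint8)
n,l,st,ce=cv2.connectedComponentsWithStats(m);
i=max(range(1,n),key=lambda i:st[i][4]);print(st[i],ce[i])
pts=cv2.convexHull(np.argwhere(l==i)[:,::-1].astype(np.int32))[:,0]
print("lid z10",cv2.fitEllipse(np.array([wonz(c,s,*p,10)[:2] for p in pts],np.float32)))
d=(h[...,2]<60).astype(np.uint8);n,l,st,ce=cv2.connectedComponentsWithStats(d)
for i in range(1,n):
    if 100<st[i][4]<6000: print("dark",st[i],ce[i],"z40",wonz(c,s,*ce[i],40))
cv2.imwrite("pics/w4.png",c["img"][:,:,::-1])
E
python3 k.py
```

```text
8.925 [647.57082296  18.02695634 197.69071736] [3.13977882e+00 2.85524516e-04 1.57168062e+00]
red outer ((534.6571655273438, 264.25408935546875), (177.44390869140625, 178.97042846679688), 24.583263397216797)
white outer ((535.8919067382812, 261.8719482421875), (159.91534423828125, 160.50082397460938), 128.70042419433594)
[  176    92   154   153 17432] [251.90328132 167.20519734]
lid z10 ((647.4461059570312, 17.284103393554688), (168.94911193847656, 169.6980743408203), 29.654325485229492)
dark [ 61   0  89  19 969] [95.04127967  6.34571723] z40 [512.73613554 169.7959174   40.        ]
dark [238 164  29  31 716] [252.16620112 179.16340782] z40 [647.25514343  18.02854018  40.        ]
```

View pics/w4.png

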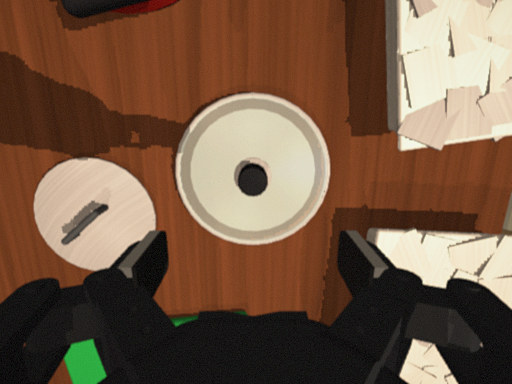

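The wrist view puts the knob at (252,179) and the lid disc at (252,168), giving a lid centre of (647.4,17.3). That is directly under the gripper. Grasping.

Call:
jog_arm(targets=[[[1,0,0,0.03,0],[1,0,0,0.075,0],[1,0,0,0.115,0],[1,0,0,0.138,0],[1,0,0,0.147,0],[1,0,0,0.147,0],[0,0,0,0.147,0],[0,0,0,0.147,0],[0,0,0,0.147,0],[0,0,0,0.147,0],[0,0,0,0.147,0],[0,0,0,0.147,0]]], newtons=60)

```text
time: 10.48
eef_pos: [647.9, 16.9, 50.2]
eef_rot: [3.14, 0.0, 1.57]
wrist_force: [-0.6, -0.7, 5.7]
finger_gap: 28.4
gripper_force: 59.7
```

Call:
jog_arm(targets=[[[0,0,0,0,0],[0,0,0,-0.01,0],[0,0,0,-0.03,0],[0,0,0,-0.05,0],[0,0,0,-0.06,0],[0,0,0,-0.06,0],[0,0,0,-0.06,0]]])

```text
time: 11.35
eef_pos: [646.9, 17.1, 108.6]
eef_rot: [-3.141, -0.0, 1.57]
wrist_force: [0.3, -0.7, -2.5]
finger_gap: 28.1
gripper_force: 59.4
```

```bash
python3 go.py 647.5 17.3 90 536.5 260.3 90; python3 - <<'E'
from h import *
s=read_state();c=get_image("scene");t=get_image("top");w=get_image("wrist");print(s["eef_pos"],s["eef_rot"],s["wrist_force"],s["torque"])
a=cv2.resize(c["img"][150:330,180:420],(480,360));b=cv2.resize(w["img"],(320,240))
o=np.zeros((360,800,3),np.uint8);o[:,:480]=a;o[:240,480:]=b;cv2.imwrite("pics/l1.png",o[:,:,::-1])
E
```

```text
x 0.2430 y -0.1110 twist -0.0
[646.9114994   17.13269278 108.61635763] [-3.14068552e+00 -8.03208674e-05  1.57028481e+00] [ 0.34010249 -0.66420514 -2.50305861] [ 0.01401142 -0.00974083 -0.02066687]
```

View pics/l1.png

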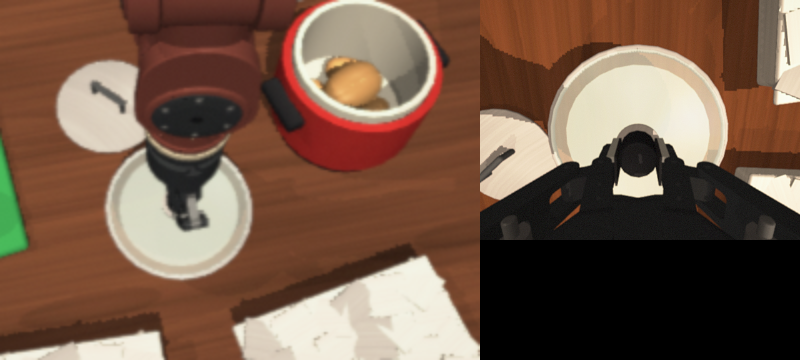

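The lid hangs level from the knob, and the steel lid hasn't been touched. Carrying it above the cooker.

Call:
jog_arm(targets=[[[0,0,0,-0.03,0],[0,0,0,-0.07,0],[0,0.004,-0.002,-0.105,0],[0,0.018,-0.008,-0.12,0],[0,0.045,-0.02,-0.125,0],[0,0.08,-0.036,-0.125,0],[0,0.115,-0.052,-0.125,0],[0,0.15,-0.068,-0.125,0],[0,0.185,-0.084,-0.125,0],[0,0.215,-0.098,-0.125,0],[0,0.235,-0.107,-0.125,0],[0,0.243,-0.111,-0.125,0]]])

```text
time: 13.0
eef_pos: [535.6, 261.2, 233.6]
eef_rot: [-3.141, 0.0, 1.572]
wrist_force: [0.2, -0.6, -2.2]
finger_gap: 28.4
gripper_force: 59.6
```

Call:
jog_arm(targets=[[[0,0,0,0,0],[0,0,0,0,0],[0,0,0,0,0]]])

```text
time: 13.38
eef_pos: [536.8, 259.4, 234.2]
eef_rot: [3.142, 0.0, 1.569]
wrist_force: [0.5, 0.2, -1.3]
finger_gap: 28.4
gripper_force: 59.6
```

```bash
python3 - <<'E'
from h import *
s=read_state();print(s["time"],s["eef_pos"],s["eef_rot"],s["wrist_force"])
c=get_image("scene");w=get_image("wrist")
a=cv2.resize(c["img"][110:290,260:500],(480,360));b=cv2.resize(w["img"],(320,240))
o=np.zeros((360,800,3),np.uint8);o[:,:480]=a;o[:240,480:]=b;cv2.imwrite("pics/l2.png",o[:,:,::-1])
E
```

```text
13.375 [536.82414931 259.39133258 234.2125323 ] [3.14153414e+00 2.45828606e-04 1.56918425e+00] [ 0.45784961  0.21797526 -1.25402006]
```

View pics/l2.png

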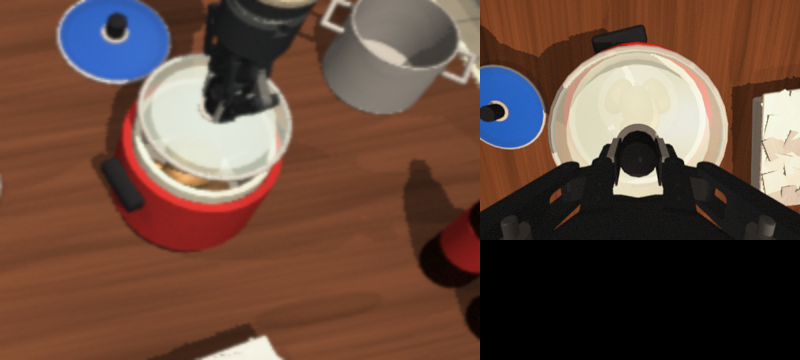

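The lid is held level over the mouth. Lowering it 43 mm, slowly at the end.

Call:
jog_arm(targets=[[[0,0,0,0.01,0],[0,0,0,0.022,0],[0,0,0,0.03,0],[0,0,0,0.035,0],[0,0,0,0.038,0],[0,0,0,0.04,0],[0,0,0,0.0415,0],[0,0,0,0.0425,0],[0,0,0,0.0425,0],[0,0,0,0.0425,0]]])

```text
time: 14.72
eef_pos: [536.5, 260.2, 192.2]
eef_rot: [3.141, 0.0, 1.57]
wrist_force: [-2.3, -0.8, 2.1]
finger_gap: 28.4
gripper_force: 59.6
```

Call:
jog_arm(targets=[[[0,0,0,0.0005,0],[0,0,0,0.001,0],[0,0,0,0.001,0]]])

```text
time: 15.1
eef_pos: [536.5, 260.2, 192.1]
eef_rot: [3.141, -0.0, 1.57]
wrist_force: [-4.7, -1.7, 8.9]
finger_gap: 28.1
gripper_force: 60.6
```

Call:
jog_arm(targets=[[[0.6,0,0,0,0],[0.6,0,0,0,0],[0.7,0,0,0,0],[0.7,0,0,0,0],[0.7,0,0,-0.02,0],[0.7,0,0,-0.06,0],[0.7,0,0,-0.1,0],[0.7,0,0,-0.1,0]]])

```text
time: 16.1
eef_pos: [537.8, 260.5, 296.1]
eef_rot: [3.135, -0.002, 1.57]
wrist_force: [0.4, 0.1, -1.3]
finger_gap: 59.6
gripper_force: 0.0
```

Call:
jog_arm(targets=[[[0.7,-0.03,0,0,0],[0.7,-0.08,0,0,0],[0.7,-0.13,0,0,0],[0.7,-0.18,0,0,0],[0.7,-0.23,0,0,0],[0.7,-0.28,0,0,0],[0.7,-0.33,0,0,0],[0.7,-0.37,0,0,0],[0.7,-0.38,0,0,0],[0.7,-0.38,0,0,0]]])

```text
time: 17.35
eef_pos: [536.1, -119.9, 290.8]
eef_rot: [-3.141, -0.0, 1.569]
wrist_force: [0.5, -1.2, 0.0]
finger_gap: 60.1
gripper_force: 0.0
```

```bash
cat > f.py <<'E'
from h import *
import pickle
T0,S0=[pickle.load(open(n+".pkl","rb")) for n in("top","scene")]
s=read_state();print(s["time"],s["eef_pos"],s["wrist_force"])
t=get_image("top");c=get_image("scene")
for nm,q in(("top",t),("scene",c)):
    h=cv2.cvtColor(q["img"],cv2.COLOR_RGB2HSV).astype(int)
    u,v=proj(q,(536.5,260.3,160));yy,xx=np.mgrid[:384,:512];nr=np.hypot(xx-u,yy-v)<62
    red=(((h[...,0]<6)|(h[...,0]>174))&(h[...,1]>150)&(h[...,2]>60))
    m=((h[...,1]<80)&(h[...,2]>110)&nr).astype(np.uint8)
    k=max(cv2.findContours(m,0,1)[0],key=cv2.contourArea);k=cv2.convexHull(k)[:,0]
    for z in(154,160): print(nm,"lid z",z,cv2.fitEllipse(np.array([onz(q,*p,z)[:2] for p in k],np.float32)))
    d=((h[...,2]<60)&(np.hypot(xx-u,yy-v)<20)).astype(np.uint8);n,l,st,ce=cv2.connectedComponentsWithStats(d);i=1+np.argmax(st[1:,4]);print(" knob",onz(q,*ce[i],182))
a=cv2.resize(c["img"][110:260,280:480],(400,300),interpolation=2);b=cv2.resize(t["img"][90:240,70:270],(400,300),interpolation=2)
cv2.imwrite("pics/f1.png",np.hstack([a,b])[:,:,::-1])
E
python3 f.py
```

```text
17.35 [ 536.06953395 -119.91733573  290.76849146] [ 0.459271   -1.16602176  0.04381279]
top lid z 154 ((537.4269409179688, 260.14947509765625), (167.56979370117188, 168.35086059570312), 133.0889129638672)
top lid z 160 ((536.486083984375, 258.3257751464844), (166.36019897460938, 167.1356201171875), 133.0887908935547)
 knob [536.94195746 259.81886073 182.        ]
scene lid z 154 ((537.5427856445312, 258.9520568847656), (168.43736267089844, 177.0308380126953), 52.015316009521484)
scene lid z 160 ((540.8473510742188, 256.18963623046875), (167.08302307128906, 175.60739135742188), 52.01525115966797)
 knob [537.11723217 259.37842784 182.        ]
```

View pics/f1.png

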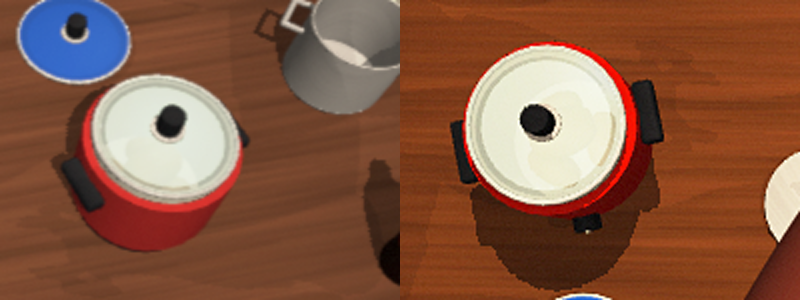

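Both views show the lid flat on the rim with an even red ring around it, and the knob triangulates to (537, 260), the cooker's axis. The arm is clear, so I'm handing in.

```bash
python3 -c "
from bench import job_done; print(job_done())"
```

```text
the job is handed in; nothing more can be done
None
```

The potato is in the cooker with the others, the glass lid sits level and centred on the rim as far as both camera views show, the steel pot lid was left where it lay, and the job was handed in at about 17.5 s of the 54 s allowed.

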